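# Load the cassette and set the deck's lever to play

### The arm

A 7-joint arm with a two-finger parallel gripper is mounted at the origin on a cart in front of the work surface, level with it; the furniture and walls round the work are solid. World frame = base frame: x ahead of the robot, y to its left, z up, the work surface at z = 0. Lengths are in m, angles in rad, forces in N, time in s.
With the tool pointing down it reaches from about 0.35 to 0.9 m from the base axis. Payload 8.1 kg.
Tool frame: the origin (TCP) lies midway between the tips of the shut fingers; the grasp point (between the pads) lies 19 mm behind it (ctrl.grasp_offset is the distance from the TCP to the grasp point, in m); z points along the fingers, y is the direction in which the jaws open and shut (so a half turn about z gives the same grasp; the last joint's range is limited). The gripper opens to 92 mm and grips with 3 to 60 N. Pads are 19 mm wide; open, the fingers measure 130 mm over their backs; the gripper's body (75 mm by 190 mm) begins 47 mm behind the grasp point.
Start: joints at [-1.298, 0.434, 0.025, 1.573, -0.012, 1.134, -0.075], TCP at [0.229, 0.581, 0.206] pointing down, gripper open.
Joint ranges: [-2.62, 2.62], [-0.44, 2.09], [-1.27, 1.32], [0.08, 2.57], [-1.32, 4.46], [0.12, 2], [-2.74, 2.74]. Speed limits (rad/s): [2.22, 2.22, 3.01, 3.01, 3.14, 3.14, 3.14].

### API

Orientations are given as [roll, pitch, yaw] about the fixed x, y, z axes, in that order (R = Rz(yaw) Ry(pitch) Rx(roll)).
In Python, from rig import ctrl gives the robot as it stands.
- The arm moves only by the tool step_arm, never from a script. Its argument "series" is one flat list of numbers, 7 for each row, row after row: the closure in counts, from 0 (fully open) to 255 (shut), then the shift along the tool's x, y, z in cm, then the turn, a rotation vector about the tool's x, y, z in degrees. A call has 1 to 12 rows; each row is the pose to reach, as a shift and turn from the pose commanded when the call began, along the tool's axes at that moment; what a row does not reach only later rows make up. A row lasts 1/8 s, in which the tool goes at most 62.5 mm and 10.7 degrees, less where a joint would pass 70% of its speed; a pose out of reach is approached as far as the arm can. A call with a gripper value outside its range is refused whole. The fingers move at their own pace and stop on an object; the grip force is fixed at half the most. Time passes only in rows, so rows that repeat a pose let the fingers close. It gives the time, the measured TCP pose, the force and the opening at its end, in the units of the state.
- ctrl.get_state(): the state, without advancing time (a new reading comes with each control period).
- ctrl.get_image(name): name is "side" or "top"; returns a dict with "image" (420x560x3 uint8, red, green, blue), "camera_matrix" (3x3 intrinsics, pixels), "dist_coeffs" ([k1, k2, p1, p2, k3] as OpenCV has them; the pictures are not rectified), "T" (4x4, takes a point from camera to world coordinates). Camera axes: x right, y up, looking along -z (the intrinsics and any distortion apply to the point x, -y, -z); pixel columns grow to the right and rows downward; lengths in m; the calibration is good to about 2 mm. A picture is of the moment at which its call begins. There is no depth.
- ctrl.finish_job(): hands the job in, once; it reports no verdict.
The state is a dict: "t": time; "joint_pos": joint angles; "joint_velocities": joint speeds; "tau": joint torques, N m; "ee_pos": TCP position; "tcp_rot": TCP orientation; "ft_force": force on the tool from outside, world axes, zero at the start; "torque": the same for the moment, N m; "opening": opening from 0.0 (shut) to 1.0 (fully open).
Only numpy, scipy, OpenCV 4.12 (cv2) and the standard library are available. Lean on these libraries where they do the work, as an engineer would, in place of code of your own. Each camera call takes 0.05 s, during which the arm holds its last target.

### The job

Start the tape on the small cassette deck: push the cassette that sticks out of the deck fully home against the stops at the back of its bay, then push the deck's lever away from you, past its first notch, all the way to the far stop, where it stays. Just push with the fingers: the cassette is to slide in, not to be lifted out, and the other things on the desk and on the deck stay where they are.

Things in the scene. Friction and masses are not known exactly. Their poses are not given: they have to be found in the camera images.
- deck: Grey and aluminium cassette deck fixed to the desk, 160 mm deep (x), 200 mm wide (y). Origin at desk level, 95 mm behind its front edge, mid-width; +x is to its rear, +y to the left seen from its front. A tray with the cassette bay, 50 mm high, is on the right, the lever on the left flank. A rear cover (deck x from 25 to 65 mm) is 74 mm high. Top panels beside the bay: 52 mm, their knobs 63 mm.
- cassette: Bare grey compact cassette, loose, 64 mm (its x) by 102 mm (its y) by 12 mm high, 45 g; origin at the centre of its underside; its +x edge, with openings, goes in first. It starts flat on the tray between the bay's rails, 20 to 36 mm short of home, its near edge sticking out towards the deck's front. It slides easily (under 2 N).
- bay_home (a point): Point on the tray top where the cassette's origin lies when home against two hard, rubber-faced stops: deck x -43, y -30, z 50 mm. The bay: two rails along deck x, 15 mm high, 105 mm apart inside, open in front, with lips over the cassette's side edges. In the tray's front edge, on the bay's centre line, a thumb notch 51 mm wide and 29 mm deep gives fingers room 30 mm below the tray top.
- lever_knob (a point): Centre of the lever's black grip, a round bar 15 mm thick and 39 mm long lying along the lever; below it a steel rod 7 mm thick. The lever turns about an axis along deck y, at deck x -20, y 106.5, z 28 mm; this point is 78 mm from that axis and moves in the deck's x-z plane. Moving the lever also raises spindles into the cassette and slides the heads 8 mm towards it.
- play_lever (a joint): Lever angle, rad: 0 at the near stop (leaning 0.55 to the deck's front), about 0.5 near upright in the first notch (a spring detent), 1.10 at the far stop (leaning 0.55 to the rear), play. Grows as the grip is pushed to deck +x. It takes 5 to 8 N at the grip to leave the near stop or the notch; past about 0.3 it springs on into the notch, past about 0.9 to the far stop. Both stops are hard.
- splicing_block: White splicing block, 26 x 115 x 13 mm, loose on the deck's rear cover: leave alone.
- cleaner_bottle: Small brown bottle with white cap, 34 mm across, 88 mm high, loose, standing on the desk to the left of the deck: leave alone.
- marker_pen: Blue and white marker pen, 135 mm long, loose on the desk left of the deck's front: leave alone.
- roll_green: Lower of two stacked rolls of tape, 119 mm across and 13 mm high, loose, left of the deck: leave alone.
- roll_orange: Upper of the two stacked rolls of tape, 119 mm across and 13 mm high: leave alone.
- tape_a: Cassette case, 69 x 108 x 17 mm, loose on the desk behind the deck: leave alone.
- tape_b: Cassette case, 69 x 108 x 17 mm, loose on the desk, left of the pen, near the desk's front edge: leave alone.

How it is judged:
By the outcome, as a careful person would: the job done as asked, in the order asked, and still so for the second after the job is handed in, with the robot touching nothing.
It also fails if it takes over 45 s, if anything falls off the work surface, if the arm or the gripper's body presses on something with over 40 N, if the wrist force passes 120 N, or if a joint passes its speed limit or range.

## Working session

There is one attempt and no reset: what is moved stays moved. The work goes in short steps, Python scripts to look and compute and a tool call to move; the robot and the scene stay as the last step left them, time stands still between calls to the robot, and variables do not carry over. Pictures are saved under pics/ and viewed, and the job is handed in when it is done.

Besides the shell and the picture viewer there is one more tool, called after "Emit:" as name(argument=value, ...) on one line, values as JSON. step_arm: Moves the arm, as the interface text tells. Its arguments: {"type":"object","properties":{"series":{"type":"array"}},"required":["series"]}

```bash
mkdir -p pics; ls; cat > h.py <<'E'
import numpy as np, cv2
from rig import ctrl
def grab(n,f):
    d=ctrl.get_image(n); cv2.imwrite(f,d['image'][:,:,::-1]); return d
def ray(d,u,v):
    p=cv2.undistortPoints(np.array([[[u,v]]],float),np.array(d['camera_matrix']),np.array(d['dist_coeffs']))[0,0]
    T=np.array(d['T']); return T[:3,3],T[:3,:3]@np.array([p[0],-p[1],-1.])
def onz(d,u,v,z):
    o,r=ray(d,u,v); return o+r*(z-o[2])/r[2]
def proj(d,P):
    T=np.array(d['T']); c=(np.atleast_2d(P)-T[:3,3])@T[:3,:3]; c=c*[1,-1,-1]
    return cv2.projectPoints(c,np.zeros(3),np.zeros(3),np.array(d['camera_matrix']),np.array(d['dist_coeffs']))[0][:,0]
def tri(d1,p1,d2,p2):
    o1,r1=ray(d1,*p1);o2,r2=ray(d2,*p2)
    s=np.linalg.lstsq(np.c_[r1,-r2],o2-o1,rcond=None)[0]
    a=o1+r1*s[0];b=o2+r2*s[1]; return (a+b)/2,np.linalg.norm(a-b)
E
python3 - <<'E'
from h import *
import pickle
D={}
for n in('top','side'):
    D[n]=grab(n,f'pics/{n}0.png'); print(n,np.round(D[n]['T'],3).tolist())
pickle.dump(D,open('d0.pkl','wb'))
print(ctrl.get_state())
E
```

```text
pics
top [[0.018, 0.983, -0.182, 0.451], [-1.0, 0.019, 0.003, -0.132], [0.006, 0.182, 0.983, 0.905], [0.0, 0.0, 0.0, 1.0]]
side [[-0.972, 0.118, -0.204, 0.393], [-0.235, -0.513, 0.826, 0.58], [-0.007, 0.85, 0.526, 0.525], [0.0, 0.0, 0.0, 1.0]]
{'t': 0.1, 'joint_pos': array([-1.29756401,  0.43512943,  0.02495094,  1.57401116, -0.01160915,
        1.1339881 , -0.07514013]), 'joint_velocities': array([ 3.20305191e-04, -1.05705957e-03, -5.94486400e-04, -1.29385250e-03,
        1.34406904e-03, -6.88404456e-04, -5.77542948e-05]), 'tau': array([ 2.95067526e-03, -6.69129968e+01,  9.87930112e-01, -3.15145898e+01,
       -6.05727104e-02,  3.72485281e-02,  8.61478816e-05]), 'ee_pos': array([0.22926179, 0.58090913, 0.20553608]), 'tcp_rot': array([-3.14020576e+00,  1.08790549e-04,  2.76566749e+00]), 'ft_force': array([-0.42554933,  0.39056501, -0.2850458 ]), 'torque': array([ 0.01718632, -0.1034249 ,  0.04532162]), 'opening': 1.0039018474942858}
```

View pics/top0.png

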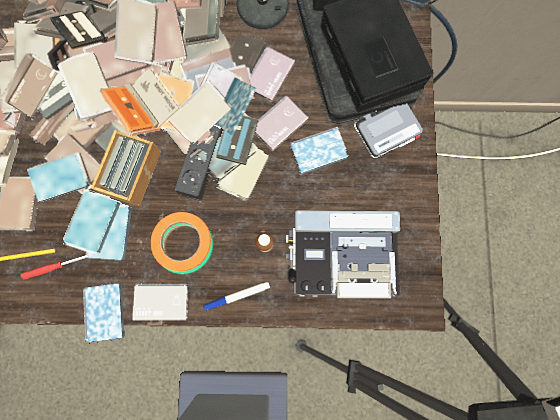

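View pics/side0.png

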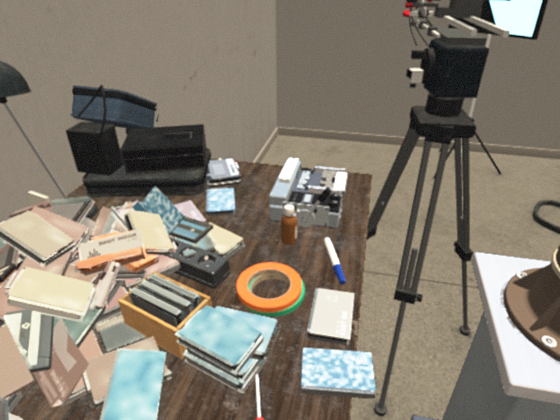

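The top view shows the deck at about (295-400, 210-298), with the lever on its left flank at about (292, 273). In the side view the deck is at about (270-348, 158-225). I'll zoom in on both.

```bash
python3 - <<'E'
from h import *
t=cv2.imread('pics/top0.png')[200:310,270:420]; cv2.imwrite('pics/tz.png',cv2.resize(t,None,fx=5.3,fy=5.3,interpolation=cv2.INTER_CUBIC))
t=cv2.imread('pics/side0.png')[150:250,255:385]; cv2.imwrite('pics/sz.png',cv2.resize(t,None,fx=6,fy=6,interpolation=cv2.INTER_CUBIC))
E
```

```text
(no output)
```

View pics/tz.png

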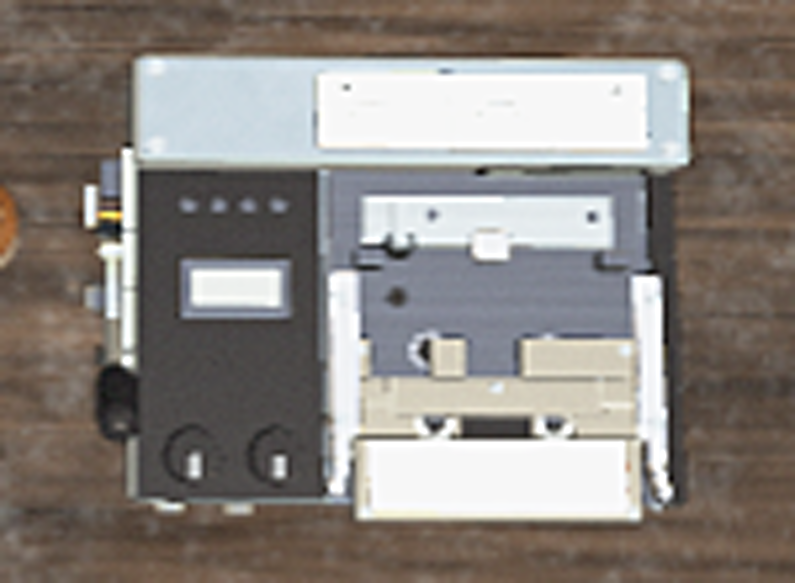

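View pics/sz.png

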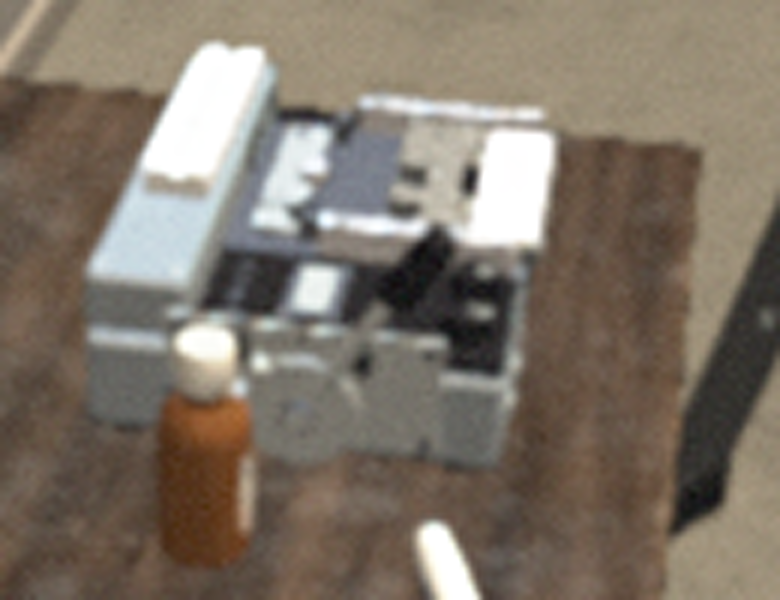

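```bash
python3 - <<'E'
from h import *
import pickle
D=pickle.load(open('d0.pkl','rb'));T=D['top'];S=D['side']
q=lambda u,v,z:onz(T,270+(u+.5)/5.3-.5,200+(v+.5)/5.3-.5,z)
C={k:q(*v) for k,v in dict(rl=(134,58,.074),rr=(690,62,.074),fr=(690,165,.074),fl=(136,165,.074),cnl=(356,520,.062),cnr=(641,520,.062),
 cfl=(362,340,.062),cfr=(638,340,.062),panFL=(135,497,.052),knob=(118,400,.094),bnear=(118,440,.09), railL=(340,490,.065),railR=(662,500,.065),bottle=(0,225,.088)).items()}
for k,v in C.items(): print(k,np.round(v*1000,1))
# yaw from cover edges
e=(C['rr']-C['rl'])+(C['fr']-C['fl']); yw=np.arctan2(e[0],-e[1]); print('yaw',np.degrees(yw))
e=(C['cnr']-C['cnl']); print('cass yaw',np.degrees(np.arctan2(e[0],-e[1])))
cc=(C['rl']+C['rr']+C['fr']+C['fl'])/4
R=np.array([[np.cos(yw),-np.sin(yw)],[np.sin(yw),np.cos(yw)]])
o=cc[:2]-R@[.045,0]; print('origin',o*1000)
for k,v in C.items(): print(k,np.round(R.T@(v[:2]-o)*1000,1))
s=lambda u,v:(255+(u+.5)/6-.5,150+(v+.5)/6-.5)
t=lambda u,v:(270+(u+.5)/5.3-.5,200+(v+.5)/5.3-.5)
for n,a,b in (('grip',(117,400),(415,268)),('cornRL',(134,58),(90,270)),('cnl',(356,520),(537,247)),('cnr',(641,520),(553,135)),('tip',(118,428),(435,235))):
    P,e=tri(T,t(*a),S,s(*b)); print(n,np.round(P*1000,1),e*1000, np.round(R.T@(P[:2]-o)*1000,1))
E
```

```text
rl [ 596.8 -167.1   74. ]
rr [ 599.2 -367.4   74. ]
fr [ 561.8 -366.2   74. ]
fl [ 558.  -168.2   74. ]
cnl [ 435.1 -247.7   62. ]
cnr [ 437.1 -348.1   62. ]
cfl [ 498.1 -250.3   62. ]
cfr [ 500.  -348.9   62. ]
panFL [ 441.4 -170.1   52. ]
knob [ 474.3 -162.1   94. ]
bnear [ 460.8 -162.4   90. ]
railL [ 445.3 -241.7   65. ]
railR [ 444.2 -354.9   65. ]
bottle [ 534.1 -120.3   88. ]
yaw 0.9070983875867091
cass yaw 1.156771999675577
origin [ 533.95272864 -267.91658456]
rl [64.4 99.8]
rr [  63.7 -100.5]
fr [ 26.3 -98.7]
fl [25.6 99.3]
cnl [-98.6  21.8]
cnr [-98.1 -78.6]
cfl [-35.6  18.2]
cfr [-35.2 -80.4]
panFL [-91.   99.2]
knob [-58.  106.8]
bnear [-71.4 106.7]
railL [-88.2  27.6]
railR [-91.2 -85.5]
bottle [  2.5 147.6]
grip [ 473.6 -161.8   93.7] 1.4323908527070859 [-58.7 107. ]
cornRL [ 595.7 -167.2   74. ] 2.224408940329562 [63.3 99.7]
cnl [ 435.  -248.1   59.3] 0.07426151728422284 [-98.7  21.4]
cnr [ 437.3 -349.1   57.8] 0.6460872529303106 [-97.9 -79.7]
tip [ 465.5 -161.6  108.2] 1.9112812035302964 [-66.7 107.4]
```

```bash
python3 - <<'E'
from h import *
import pickle
D=pickle.load(open('d0.pkl','rb'));T=D['top'];S=D['side']
for a,b in (((300,345),(380,410)),((300,345),(465,325)),((447,303),(372,235)),((447,303),(465,325)),((352,372),(405,295)),((490,405),(443,115)),((475,412),(443,115)),((510,415),(443,120))):
    P,e=tri(T,a,S,b); print(a,b,np.round(P,3),round(e,3))
print(proj(T,[[.37,-.3,.2],[.37,-.3,.05],[.3,-.3,.3]]),proj(S,[[.37,-.3,.2],[.37,-.3,.05],[.3,-.3,.5]]))
E
python3 - <<'E'
import cv2
t=cv2.imread('pics/top0.png')[270:420,280:560]; cv2.imwrite('pics/tz2.png',cv2.resize(t,None,fx=2.8,fy=2.8))
E
```

```text
(300, 345) (380, 410) [ 0.251 -0.224 -0.732] 0.004
(300, 345) (465, 325) [ 0.218 -0.169 -0.214] 0.202
(447, 303) (372, 235) [ 0.382 -0.586 -0.293] 0.079
(447, 303) (465, 325) [ 0.222 -0.51  -0.422] 0.46
(352, 372) (405, 295) [ 0.236 -0.338 -0.319] 0.004
(490, 405) (443, 115) [ 0.249 -0.462  0.184] 0.066
(475, 412) (443, 115) [ 0.247 -0.435  0.193] 0.053
(510, 415) (443, 120) [ 0.234 -0.505  0.157] 0.056
[[383.61118792 343.82213792]
 [364.1926965  333.81127884]
 [404.19266657 410.94929269]] [[380.35699705 128.28473421]
 [372.55021018 186.7178385 ]
 [439.12108997 -23.10601736]]
```

View pics/tz2.png

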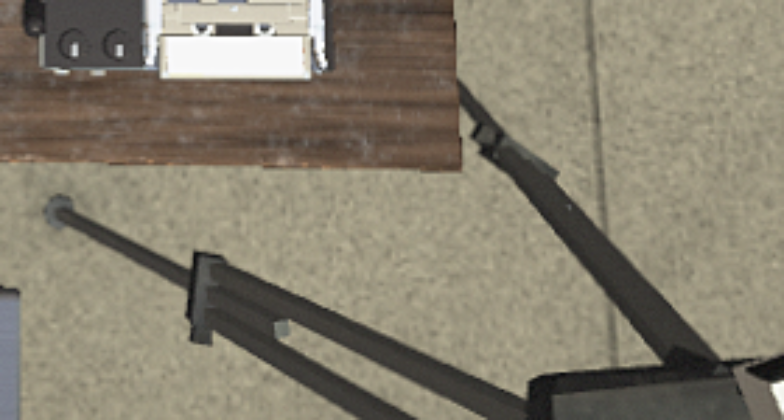

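```bash
python3 - <<'E'
from h import *
import pickle
D=pickle.load(open('d0.pkl','rb'));T=D['top'];S=D['side']
for z in (.2,.35,.5): print(z,[np.round(onz(T,u,v,z),3)[:2] for u,v in ((469,404),(535,402),(470,419))])
for y in (-.4,-.5,-.6,-.7):
  r=[]
  for u,v in ((425,42),(482,42),(480,95),(412,120),(473,120)):
    o,d=ray(S,u,v); r.append(np.round(o+d*(y-o[1])/d[1],3)[[0,2]])
  print(y,r)
E
```

```text
0.2 [array([ 0.287, -0.424]), array([ 0.292, -0.522]), array([ 0.266, -0.424])]
0.35 [array([ 0.322, -0.362]), array([ 0.326, -0.439]), array([ 0.306, -0.362])]
0.5 [array([ 0.357, -0.3  ]), array([ 0.36 , -0.356]), array([ 0.345, -0.3  ])]
-0.4 [array([0.296, 0.37 ]), array([0.179, 0.375]), array([0.156, 0.262]), array([0.295, 0.191]), array([0.158, 0.202])]
-0.5 [array([0.286, 0.354]), array([0.157, 0.36 ]), array([0.132, 0.235]), array([0.285, 0.156]), array([0.134, 0.169])]
-0.6 [array([0.276, 0.338]), array([0.135, 0.345]), array([0.108, 0.208]), array([0.275, 0.122]), array([0.11 , 0.136])]
-0.7 [array([0.266, 0.323]), array([0.113, 0.329]), array([0.084, 0.181]), array([0.265, 0.088]), array([0.086, 0.103])]
```

```bash
cat >> h.py <<'E'
from scipy.spatial.transform import Rotation as Ro
def rel(pts,yaw=np.pi+.016):
    s=ctrl.get_state(); R0=Ro.from_euler('xyz',s['tcp_rot']); 
    print('t',s['t'],np.round(s['ee_pos'],4),np.round(s['tcp_rot'],4),np.round(s['ft_force'],1),np.round(s['joint_pos'],2))
    rv=(R0.inv()*Ro.from_euler('xyz',[np.pi,0,yaw])).as_rotvec(degrees=True)
    for p in pts: print(p,'->',np.round(R0.inv().apply(np.array(p)-s['ee_pos'])*100,2),np.round(rv,2))
E
python3 -c "
from h import *
rel([(.33,.4,.24),(.45,.15,.24),(.46,-.1,.24)])"
```

```text
t 0.1 [0.2293 0.5809 0.2055] [-3.1402e+00  1.0000e-04  2.7657e+00] [-0.4  0.4 -0.3] [-1.3   0.44  0.02  1.57 -0.01  1.13 -0.08]
(0.33, 0.4, 0.24) -> [-16.01 -13.13  -3.43] [-8.000e-02 -1.000e-02 -2.246e+01]
(0.45, 0.15, 0.24) -> [-36.35 -31.98  -3.4 ] [-8.000e-02 -1.000e-02 -2.246e+01]
(0.46, -0.1, 0.24) -> [-46.46 -54.87  -3.37] [-8.000e-02 -1.000e-02 -2.246e+01]
```

Emit:
step_arm(series=[255,-4,-3.3,-2,0,0,-5,255,-8,-6.6,-3.4,0,0,-10,255,-12,-9.8,-3.4,0,0,-15,255,-16,-13.1,-3.4,0,0,-20,255,-20.1,-16.9,-3.4,0,0,-22.5,255,-24.2,-20.7,-3.4,0,0,-22.5,255,-28.2,-24.4,-3.4,0,0,-22.5,255,-32.3,-28.2,-3.4,0,0,-22.5,255,-36.3,-32,-3.4,0,0,-22.5,255,-38.4,-36.6,-3.4,0,0,-22.5,255,-40.4,-41.1,-3.4,0,0,-22.5,255,-40.4,-41.1,-3.4,0,0,-22.5])

```text
t: 1.6
ee_pos: [0.4541, 0.0467, 0.2402]
tcp_rot: [-3.141, -0.0, -3.131]
ft_force: [-0.4, 1.3, 0.0]
opening: 0.002
```

```bash
python3 -c "
from h import *
rel([(.46,-.1,.24),(.45,-.2,.22),(.45,-.299,.2),(.412,-.299,.2),(.412,-.299,.05)])
grab('top','pics/t1.png');grab('side','pics/s1.png')
a=np.hstack([cv2.imread('pics/t1.png'),cv2.imread('pics/s1.png')]);cv2.imwrite('pics/c1.png',cv2.resize(a,(800,300)))"
```

```text
t 1.6 [0.4541 0.0467 0.2402] [-3.1406e+00 -3.0000e-04 -3.1314e+00] [-0.4  1.3  0. ] [-0.46  0.12  0.27  1.93 -0.03  1.1   1.4 ]
(0.46, -0.1, 0.24) -> [ -0.44 -14.68   0.03] [-0.06 -0.01 -0.33]
(0.45, -0.2, 0.22) -> [  0.66 -24.66   2.04] [-0.06 -0.01 -0.33]
(0.45, -0.299, 0.2) -> [  0.76 -34.56   4.05] [-0.06 -0.01 -0.33]
(0.412, -0.299, 0.2) -> [  4.56 -34.52   4.05] [-0.06 -0.01 -0.33]
(0.412, -0.299, 0.05) -> [  4.56 -34.51  19.05] [-0.06 -0.01 -0.33]
```

View pics/c1.png

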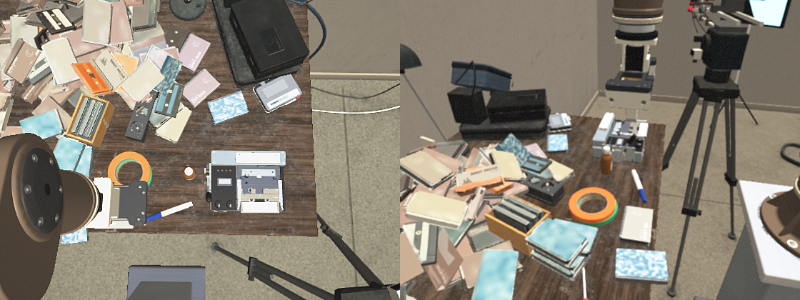

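Emit:
step_arm(series=[255,0,-5,0,0,0,-0.3,255,-0.4,-10,0,0,0,-0.3,255,-0.4,-15,0,0,0,-0.3,255,0,-20,0,0,0,-0.3,255,0,-25,0,0,0,-0.3,255,0,-30,1,0,0,-0.3,255,0,-34.5,2,0,0,-0.3,255,0,-34.5,2,0,0,-0.3])

```text
t: 2.7
ee_pos: [0.4598, -0.2962, 0.2192]
tcp_rot: [-3.141, -0.002, -3.122]
ft_force: [0.9, 0.9, -0.4]
opening: 0.005
```

```bash
python3 -c "
from h import *
rel([(.45,-.299,.2),(.41,-.299,.2),(.41,-.299,.05)])
grab('top','pics/t2.png');grab('side','pics/s2.png')
a=np.vstack([cv2.imread('pics/t2.png')[180:420,240:],cv2.imread('pics/s2.png')[:240,240:]]);cv2.imwrite('pics/c2.png',cv2.resize(a,None,fx=1.25,fy=1.25))"
```

```text
t 2.7 [ 0.4598 -0.2962  0.2192] [-3.1407e+00 -2.0000e-03 -3.1224e+00] [ 0.9  0.9 -0.4] [ 0.08  0.31  0.51  1.78 -0.17  1.1   2.24]
(0.45, -0.299, 0.2) -> [ 0.98 -0.26  1.92] [-0.05 -0.11  0.18]
(0.41, -0.299, 0.2) -> [ 4.98 -0.18  1.92] [-0.05 -0.11  0.18]
(0.41, -0.299, 0.05) -> [ 4.95 -0.17 16.92] [-0.05 -0.11  0.18]
```

View pics/c2.png

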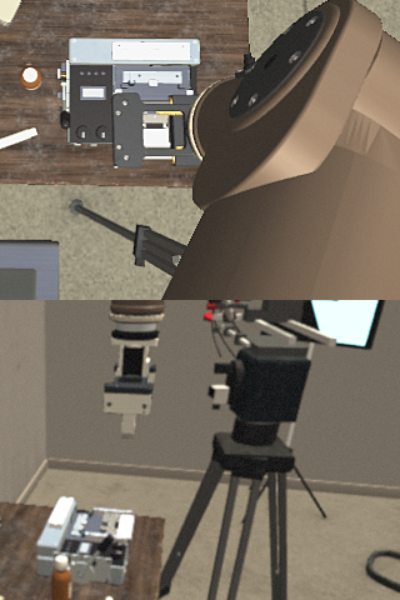

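Emit:
step_arm(series=[255,1.7,-0.2,1,0,0,0.2,255,3.4,-0.2,2,0,0,0.2,255,4.9,-0.2,4,0,0,0.2,255,4.9,-0.2,7,0,0,0.2,255,4.9,-0.2,10,0,0,0.2,255,4.9,-0.2,12,0,0,0.2,255,4.9,-0.2,12,0,0,0.2])

```text
t: 3.68
ee_pos: [0.4114, -0.2947, 0.0993]
tcp_rot: [3.139, -0.002, -3.12]
ft_force: [-0.1, -0.2, 1.1]
opening: 0.006
```

```bash
python3 -c "
from h import *
rel([(.41,-.299,.05),(.426,-.299,.05),(.45,-.299,.05)])
grab('top','pics/t3.png');grab('side','pics/s3.png')
a=np.vstack([cv2.imread('pics/t3.png')[190:330,260:440],cv2.imread('pics/s3.png')[110:250,240:420]]);cv2.imwrite('pics/c3.png',cv2.resize(a,None,fx=2.1,fy=2.1,interpolation=2))"
```

```text
t 3.675 [ 0.4114 -0.2947  0.0993] [ 3.1395e+00 -1.9000e-03 -3.1199e+00] [-0.1 -0.2  1.1] [ 0.16  0.39  0.47  2.01 -0.25  0.79  2.37]
(0.41, -0.299, 0.05) -> [ 0.14 -0.44  4.93] [ 0.12 -0.11  0.32]
(0.426, -0.299, 0.05) -> [-1.46 -0.47  4.93] [ 0.12 -0.11  0.32]
(0.45, -0.299, 0.05) -> [-3.86 -0.52  4.93] [ 0.12 -0.11  0.32]
```

View pics/c3.png

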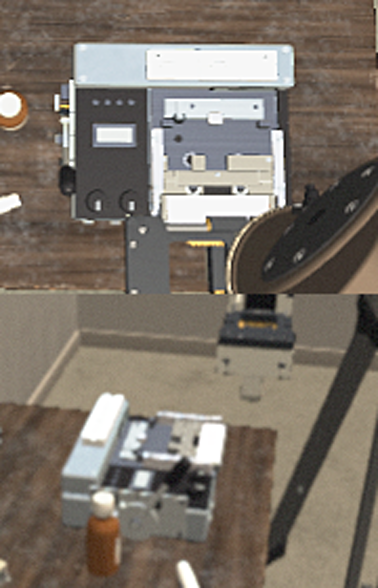

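Emit:
step_arm(series=[255,0.1,-0.45,2.5,0,0,0.3,255,0.1,-0.45,4.9,0,0,0.3,255,-0.6,-0.45,4.9,0,0,0.3,255,-1.2,-0.47,4.9,0,0,0.3,255,-1.7,-0.48,4.9,0,0,0.3,255,-2.2,-0.48,4.9,0,0,0.3,255,-2.2,-0.48,4.9,0,0,0.3])

```text
t: 4.65
ee_pos: [0.4339, -0.3016, 0.0515]
tcp_rot: [-3.141, 0.001, -3.128]
ft_force: [-0.3, 0.4, -0.0]
opening: 0.006
```

```bash
python3 -c "
from h import *
rel([(.45,-.299,.05)])
grab('top','pics/t4.png');grab('side','pics/s4.png')
a=np.vstack([cv2.imread('pics/t4.png')[190:330,260:440],cv2.imread('pics/s4.png')[130:270,240:420]]);cv2.imwrite('pics/c4.png',cv2.resize(a,None,fx=2.1,fy=2.1,interpolation=2))"
```

```text
t 4.65 [ 0.4339 -0.3016  0.0515] [-3.1413e+00  6.0000e-04 -3.1277e+00] [-0.3  0.4 -0. ] [ 0.19  0.49  0.43  2.   -0.31  0.71  2.4 ]
(0.45, -0.299, 0.05) -> [-1.61  0.24  0.15] [-0.02  0.04 -0.12]
```

View pics/c4.png

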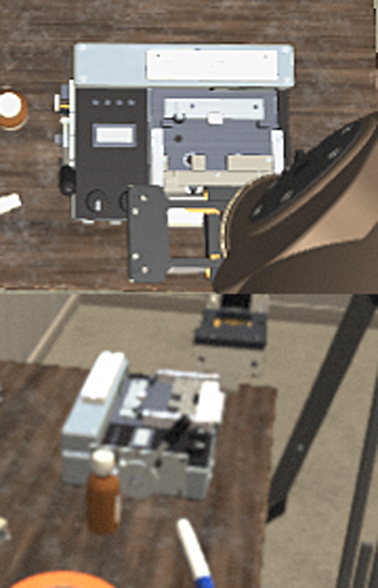

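```bash
python3 -c "
from h import *
d=dict(ctrl.get_image('side'))
p=ctrl.get_state()['ee_pos'];print(proj(d,[p,p+[-.0095,0,0],p+[.0095,0,0],p+[.0095,.019,0],p+[0.0095,0.019,.03],p+[-.0095,.019,.03]]))
a=cv2.imread('pics/s4.png')[130:230,260:390];cv2.imwrite('pics/z4.png',cv2.resize(a,None,fx=6,fy=6,interpolation=2))
t=ctrl.get_image('top');a=t['image'][190:310,290:430,::-1];cv2.imwrite('pics/z4t.png',cv2.resize(a,None,fx=5,fy=5,interpolation=2))
"
```

```text
[[346.66903229 183.17131857]
 [350.54256217 183.58502067]
 [342.80936465 182.75929045]
 [342.0398421  186.39920667]
 [343.01494287 175.44778955]
 [351.00398135 176.27267316]]
```

View pics/z4.png

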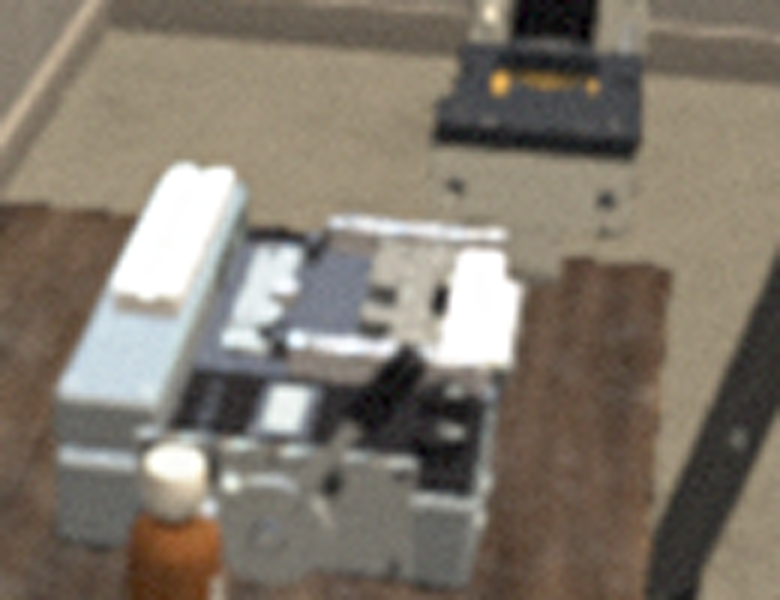

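View pics/z4t.png

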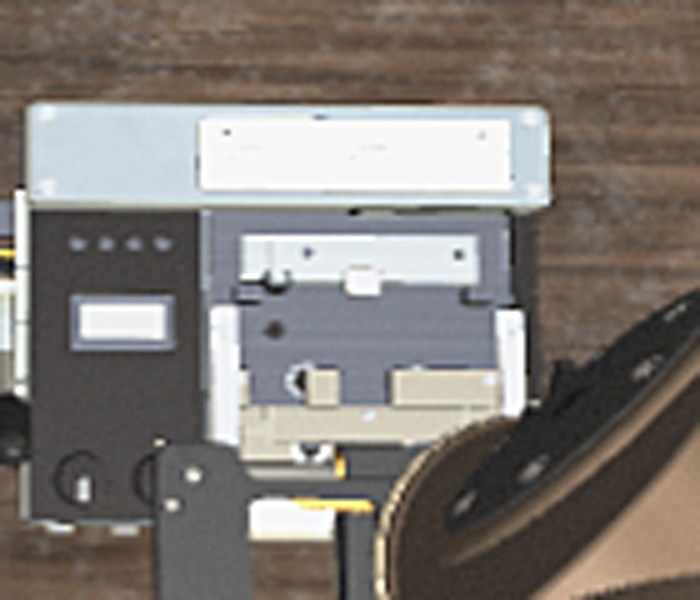

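```bash
python3 -c "
from h import *
d=dict(ctrl.get_image('side'))
print(proj(d,[[.4114,-.2947,.0993],[.4598,-.2962,.2192],[.4541,.0467,.2402]]))
p=ctrl.get_state();print(p['ee_pos'],p['ft_force'])
for f,n in (('s2','y2'),('s3','y3')):
  a=cv2.imread(f'pics/{f}.png')[60:200,260:420];cv2.imwrite(f'pics/{n}.png',cv2.resize(a,None,fx=4,fy=4,interpolation=2))
"
```

```text
[[357.22793519 167.78723293]
 [340.70939065 117.5613968 ]
 [322.24867051 179.52103357]]
[ 0.4329595  -0.3016706   0.05118866] [-0.65185702  0.06899663  0.62472158]
```

View pics/y3.png

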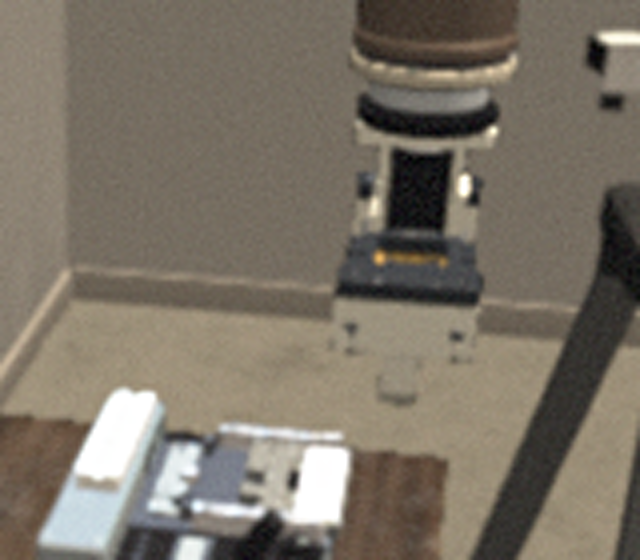

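View pics/y2.png

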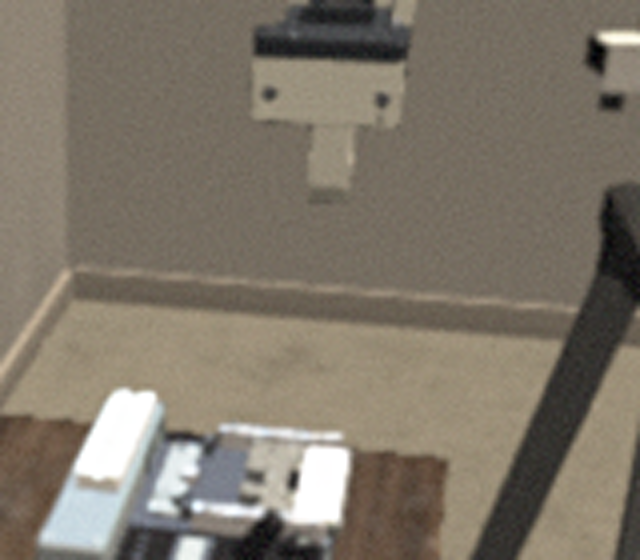

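```bash
python3 -c "
from h import *
T=dict(ctrl.get_image('top'));S=dict(ctrl.get_image('side'))
p=np.array([.4541,.0467,.2402])
print(ctrl.grasp_offset)
P=[p,p+[0,.095,.066],p+[0,-.095,.066],p+[.0375,-.095,.066],p+[-.0375,-.095,.066]]
a=cv2.imread('pics/t1.png');b=cv2.imread('pics/s1.png')
for q in proj(T,P): cv2.drawMarker(a,tuple(int(round(v)) for v in q),(0,255,0),0,5)
for q in proj(S,P): cv2.drawMarker(b,tuple(int(round(v)) for v in q),(0,255,0),0,5)
a=a[200:350,80:280];b=b[60:210,240:440]
cv2.imwrite('pics/m1.png',cv2.resize(np.hstack([a,b]),None,fx=2,fy=2,interpolation=2))
"
```

```text
0.0188
```

View pics/m1.png

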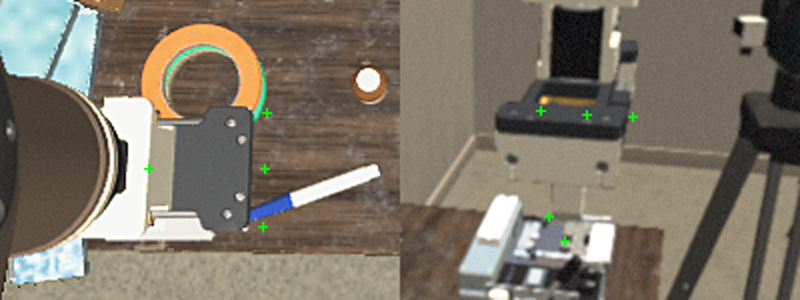

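```bash
python3 -c "
from h import *
b=cv2.imread('pics/s1.png')
b=b[90:200,270:370]
cv2.imwrite('pics/m2.png',cv2.resize(b,None,fx=5.4,fy=5.4,interpolation=2))
"
```

```text
(no output)
```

View pics/m2.png

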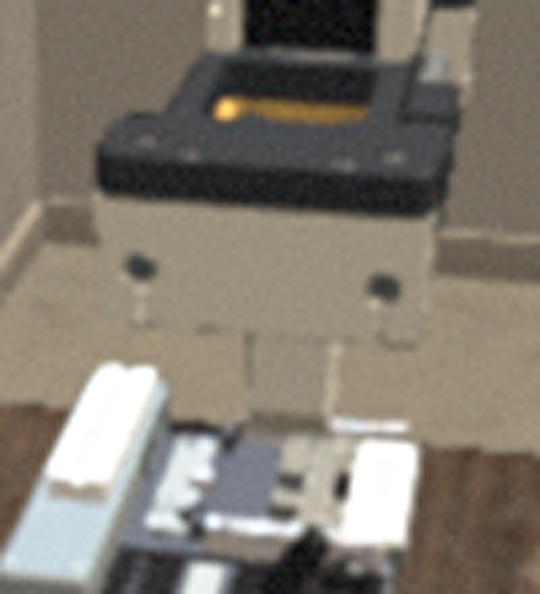

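Emit:
step_arm(series=[255,1.2,0.1,0,0,0,0,255,2.3,0.2,0,0,0,0,255,2.3,0.2,1,0,0,0,255,2.3,0.2,2,0,0,0,255,2.3,0.2,2,0,0,0])

```text
t: 5.62
ee_pos: [0.4099, -0.2995, 0.0301]
tcp_rot: [3.141, -0.002, -3.128]
ft_force: [-0.0, 0.1, 0.1]
opening: 0.006
```

```bash
python3 -c "
from h import *
rel([(.42,-.2995,.031),(.45,-.299,.031)])
T=grab('top','pics/t5.png');S=grab('side','pics/s5.png')
p=ctrl.get_state()['ee_pos'];print(proj(S,[p,p+[.0095,.019,0],p+[.0095,.019,.02]]))
a=cv2.imread('pics/s5.png')[130:230,290:390];cv2.imwrite('pics/z5.png',cv2.resize(a,None,fx=6,fy=6,interpolation=2))
a=cv2.imread('pics/t5.png')[200:320,290:430];cv2.imwrite('pics/z5t.png',cv2.resize(a,None,fx=5,fy=5,interpolation=2))
"
```

```text
t 5.625 [ 0.4099 -0.2995  0.0301] [ 3.1407e+00 -1.5000e-03 -3.1280e+00] [-0.   0.1  0.1] [ 0.22  0.5   0.41  2.07 -0.33  0.64  2.44]
(0.42, -0.2995, 0.031) -> [-1.01 -0.01 -0.09] [ 0.05 -0.09 -0.14]
(0.45, -0.299, 0.031) -> [-4.01 -0.   -0.09] [ 0.05 -0.09 -0.14]
[[355.13335132 191.69340523]
 [350.64801878 195.02672538]
 [351.38657943 187.89434298]]
```

View pics/z5.png

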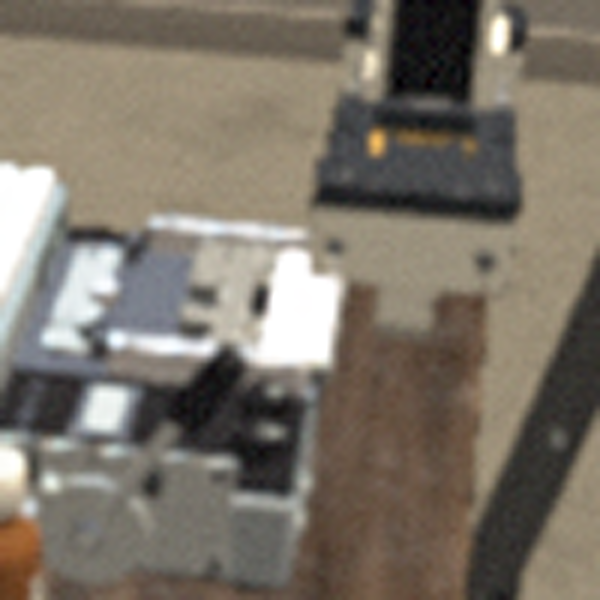

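View pics/z5t.png

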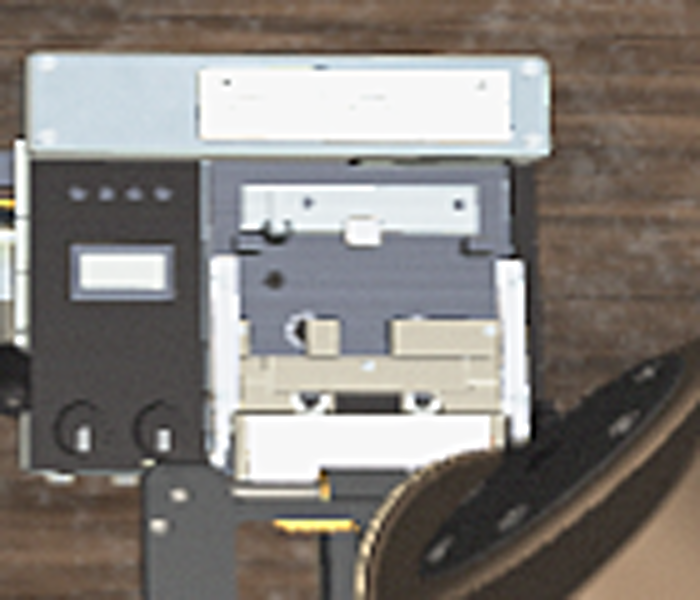

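Emit:
step_arm(series=[255,-0.6,0,0,0,0,0,255,-1.2,0,0,0,0,0,255,-1.7,0,0,0,0,0,255,-2.2,0,0,0,0,0,255,-2.7,0,0,0,0,0,255,-2.7,0,0,0,0,0])

```text
t: 6.48
ee_pos: [0.4378, -0.2995, 0.0312]
tcp_rot: [-3.141, 0.0, -3.128]
ft_force: [-0.0, 0.7, 0.1]
opening: 0.002
```

```bash
python3 -c "
from h import *
rel([(.45,-.2995,.03)])
T=grab('top','pics/t6.png');S=grab('side','pics/s6.png')
a=cv2.imread('pics/s6.png')[130:230,290:390];cv2.imwrite('pics/z6.png',cv2.resize(a,None,fx=6,fy=6,interpolation=2))
a=cv2.imread('pics/t6.png')[200:320,290:430];cv2.imwrite('pics/z6t.png',cv2.resize(a,None,fx=5,fy=5,interpolation=2))
"
```

```text
t 6.475 [ 0.4378 -0.2995  0.0312] [-3.1415e+00  3.0000e-04 -3.1277e+00] [-0.   0.7  0.1] [ 0.2   0.53  0.41  2.01 -0.33  0.67  2.41]
(0.45, -0.2995, 0.03) -> [-1.22 -0.01  0.12] [-0.01  0.02 -0.12]
```

View pics/z6.png

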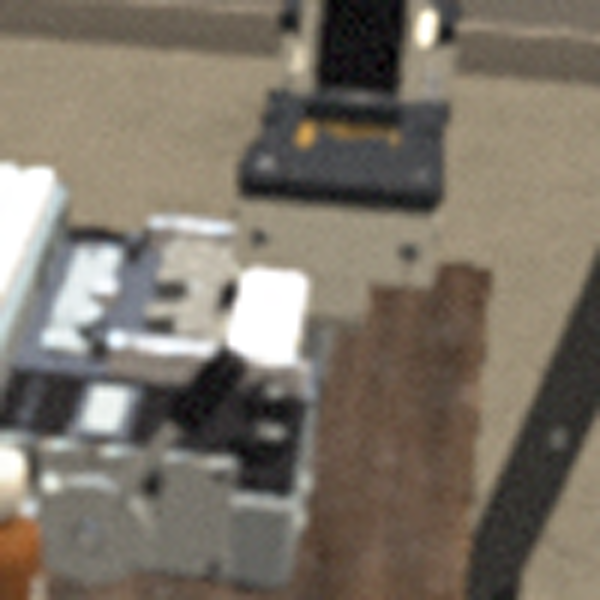

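View pics/z6t.png

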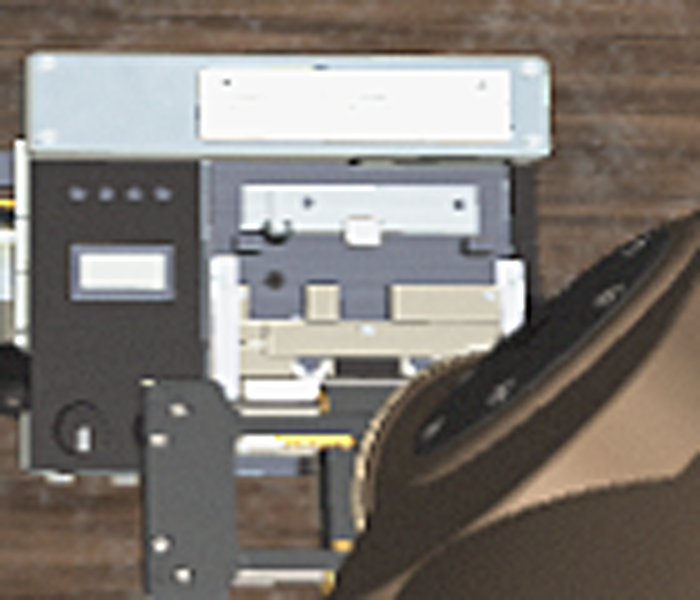

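Emit:
step_arm(series=[255,-0.3,0,0,0,0,0,255,-0.6,0,0,0,0,0,255,-0.8,0,0,0,0,0,255,-0.9,0,0,0,0,0,255,-0.95,0,0,0,0,0,255,-0.95,0,0,0,0,0])

```text
t: 7.32
ee_pos: [0.4468, -0.2995, 0.0312]
tcp_rot: [3.142, 0.0, -3.128]
ft_force: [0.1, -0.5, 0.3]
opening: 0.009
```

Emit:
step_arm(series=[255,-0.1,0,0,0,0,0,255,-0.2,0,0,0,0,0,255,-0.2,0,0,0,0,0])

```text
t: 7.7
ee_pos: [0.449, -0.2994, 0.0312]
tcp_rot: [-3.142, 0.0, -3.128]
ft_force: [-0.4, -0.3, -0.6]
opening: 0.002
```

```bash
python3 -c "
from h import *
rel([(.45,-.2995,.03)])
T=grab('top','pics/t7.png')
a=cv2.imread('pics/t7.png')[200:320,290:430];cv2.imwrite('pics/z7t.png',cv2.resize(a,None,fx=5,fy=5,interpolation=2))
"
```

```text
t 7.7 [ 0.449  -0.2994  0.0312] [-3.1415e+00  2.0000e-04 -3.1281e+00] [-0.4 -0.3 -0.6] [ 0.19  0.54  0.41  1.99 -0.33  0.68  2.4 ]
(0.45, -0.2995, 0.03) -> [-0.1  -0.01  0.12] [-0.    0.01 -0.14]
```

View pics/z7t.png

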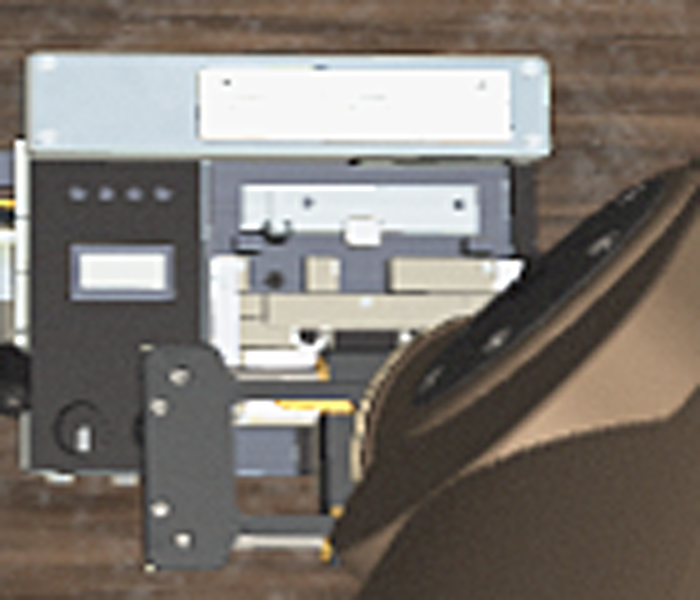

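Emit:
step_arm(series=[255,-0.1,0,0,0,0,0,255,-0.1,0,0,0,0,0])

```text
t: 8.0
ee_pos: [0.4498, -0.2994, 0.0312]
tcp_rot: [3.142, 0.0, -3.128]
ft_force: [0.3, -0.5, -1.0]
opening: 0.006
```

Emit:
step_arm(series=[255,-0.1,0,0,0,0,0,255,-0.1,0,0,0,0,0])

```text
t: 8.25
ee_pos: [0.4499, -0.2994, 0.0311]
tcp_rot: [3.141, -0.001, -3.129]
ft_force: [-4.6, 1.0, 3.9]
opening: 0.004
```

Emit:
step_arm(series=[255,-0.05,0,0,0,0,0,255,-0.05,0,0,0,0,0])

```text
t: 8.5
ee_pos: [0.4499, -0.2993, 0.0311]
tcp_rot: [3.141, -0.002, -3.129]
ft_force: [-5.7, -0.0, 5.2]
opening: 0.004
```

```bash
python3 -c "
from h import *
rel([(.415,-.2995,.03),(.41,-.2995,.13),(.41,-.17,.13)])
grab('top','pics/t8.png')
a=cv2.imread('pics/t8.png')[200:320,290:430];cv2.imwrite('pics/z8t.png',cv2.resize(a,None,fx=5,fy=5,interpolation=2))
"
```

```text
t 8.5 [ 0.4499 -0.2993  0.0311] [ 3.1409e+00 -1.7000e-03 -3.1289e+00] [-5.7 -0.   5.2] [ 0.19  0.54  0.42  1.99 -0.33  0.68  2.4 ]
(0.415, -0.2995, 0.03) -> [3.49 0.03 0.12] [ 0.04 -0.1  -0.19]
(0.41, -0.2995, 0.13) -> [ 4.01  0.04 -9.88] [ 0.04 -0.1  -0.19]
(0.41, -0.17, 0.13) -> [ 3.85 12.99 -9.87] [ 0.04 -0.1  -0.19]
```

View pics/z8t.png

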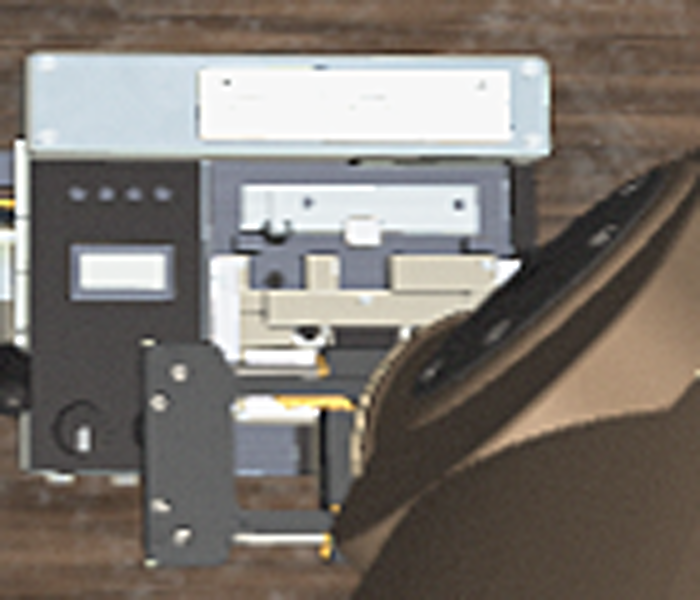

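Emit:
step_arm(series=[255,1,0,0,0,0,0,255,3,0,0,0,0,0,255,4.3,0,0,0,0,0,255,4.5,0,-4,0,0,0,255,4.5,0,-9,0,0,0,255,4.5,3,-10,0,0,0,255,4.5,8,-10,0,0,0,255,4.5,13,-10,0,0,0,255,4.5,13,-10,0,0,0])

```text
t: 9.68
ee_pos: [0.4046, -0.1662, 0.1312]
tcp_rot: [3.14, 0.0, -3.122]
ft_force: [0.6, -0.6, 0.0]
opening: 0.002
```

```bash
python3 -c "
from h import *
rel([(.435,-.170,.075)])
S=grab('side','pics/s9.png');grab('top','pics/t9.png')
p=ctrl.get_state()['ee_pos'];print(proj(S,[p,p+[0,0,.02]]))
a=cv2.imread('pics/s9.png')[110:230,270:390];cv2.imwrite('pics/z9.png',cv2.resize(a,None,fx=5,fy=5,interpolation=2))
a=cv2.imread('pics/t9.png')[200:320,280:430];cv2.imwrite('pics/z9t.png',cv2.resize(a,None,fx=5,fy=5,interpolation=2))
"
```

```text
t 9.675 [ 0.4046 -0.1662  0.1312] [ 3.1397e+00  4.0000e-04 -3.1222e+00] [ 0.6 -0.6  0. ] [-0.13  0.23  0.48  2.13 -0.15  0.81  2.03]
(0.435, -0.17, 0.075) -> [-3.03 -0.45  5.62] [0.11 0.02 0.19]
[[357.80094751 180.3294875 ]
 [358.75896425 171.72726774]]
```

View pics/z9.png

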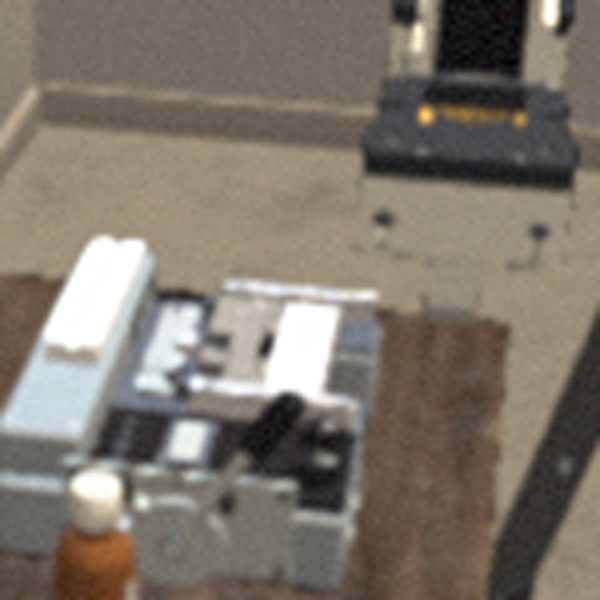

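View pics/z9t.png

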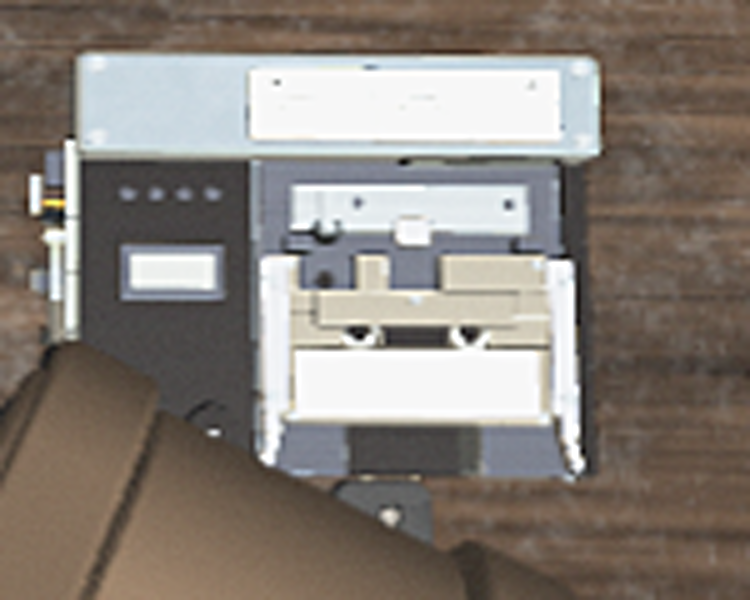

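```bash
python3 -c "
from h import *
d=ctrl.get_image('top')
yw=.0158;R=np.array([[np.cos(yw),-np.sin(yw)],[np.sin(yw),np.cos(yw)]]);o=np.array([.534,-.268])
for u,v in ((288,422),(551,420),(300,256),(547,256)):
  P=onz(d,280+(u+.5)/5-.5,200+(v+.5)/5-.5,.062);print(np.round(R.T@(P[:2]-o)*1000,1))
rel([(.43,-.1705,.13),(.43,-.1705,.072),(.51,-.1692,.072)])
"
```

```text
[-73.4  20.5]
[-72.3 -78.3]
[-11.1  14.5]
[-10.8 -79.6]
t 9.825 [ 0.4048 -0.1707  0.1314] [-3.1412e+00  1.0000e-03 -3.1285e+00] [-0.1 -0.5 -0. ] [-0.13  0.23  0.49  2.13 -0.15  0.81  2.03]
(0.43, -0.1705, 0.13) -> [-2.52 -0.01  0.15] [-0.02  0.05 -0.17]
(0.43, -0.1705, 0.072) -> [-2.52 -0.01  5.95] [-0.02  0.05 -0.17]
(0.51, -0.1692, 0.072) -> [-10.52   0.02   5.95] [-0.02  0.05 -0.17]
```

Emit:
step_arm(series=[255,-1.5,0,2,0,0,0,255,-2.4,0,5,0,0,0,255,-2.4,0,5.9,0,0,0,255,-2.4,0,5.9,0,0,0])

```text
t: 10.32
ee_pos: [0.4276, -0.1706, 0.072]
tcp_rot: [-3.142, -0.002, -3.13]
ft_force: [-0.7, -0.3, -0.3]
opening: 0.004
```

```bash
python3 -c "
from h import *
rel([(.51,-.1692,.072)])
S=grab('side','pics/s10.png');grab('top','pics/t10.png')
a=cv2.imread('pics/s10.png')[110:230,270:390];cv2.imwrite('pics/z10.png',cv2.resize(a,None,fx=5,fy=5,interpolation=2))
"
```

```text
t 10.325 [ 0.4276 -0.1706  0.072 ] [-3.1415e+00 -1.6000e-03 -3.1302e+00] [-0.7 -0.3 -0.3] [-0.08  0.36  0.44  2.14 -0.24  0.68  2.11]
(0.51, -0.1692, 0.072) -> [-8.24  0.05 -0.02] [-0.   -0.09 -0.26]
```

View pics/z10.png

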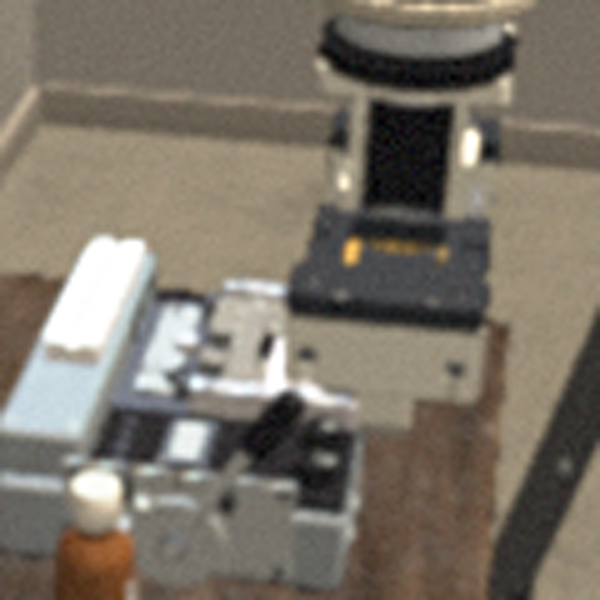

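```bash
python3 -c "
from h import *
S=ctrl.get_image('side')
p=np.array([.4276,-.1706,.072])
for z in(0,.01,.02,.03): print(z,(proj(S,[p+[-.01,.0,z],p+[.01,0,z],p+[.01,.019,z],p+[-.01,.019,z]])-[270,110])*5)
"
```

```text
0 [[395.79786702 469.10850098]
 [349.4791701  463.71097763]
 [344.805943   486.33021531]
 [391.96247785 491.93036694]]
0.01 [[397.83799016 449.30038208]
 [351.22803387 443.95832062]
 [346.56078134 466.35104329]
 [394.01965869 471.89495218]]
0.02 [[399.90066823 429.24876108]
 [352.99611901 423.96398065]
 [348.33532675 446.12236451]
 [396.10008167 451.60812554]]
0.03 [[401.98622748 408.94955231]
 [354.78370178 403.72392167]
 [350.12986973 425.63991774]
 [398.20409172 431.06557246]]
```

Emit:
step_arm(series=[255,-0.8,0,0.4,0,0,0,255,-1.6,0,0.4,0,0,0,255,-2.4,0,0.4,0,0,0,255,-3.2,0,0.4,0,0,0,255,-3.2,0,0.4,0,0,0])

```text
t: 11.1
ee_pos: [0.4603, -0.1691, 0.0679]
tcp_rot: [3.141, -0.001, -3.128]
ft_force: [-2.3, 0.4, -1.5]
opening: 0.003
```

```bash
python3 -c "
from h import *
rel([(.51,-.1692,.068)])
S=grab('side','pics/s11.png');grab('top','pics/t11.png')
a=cv2.imread('pics/s11.png')[110:230,270:390];cv2.imwrite('pics/z11.png',cv2.resize(a,None,fx=5,fy=5,interpolation=2))
"
```

```text
t 11.1 [ 0.4603 -0.1691  0.0679] [ 3.1414e+00 -1.4000e-03 -3.1279e+00] [-2.3  0.4 -1.5] [-0.08  0.41  0.43  2.08 -0.26  0.7   2.1 ]
(0.51, -0.1692, 0.068) -> [-4.97 -0.08 -0.02] [ 0.01 -0.08 -0.13]
```

View pics/z11.png

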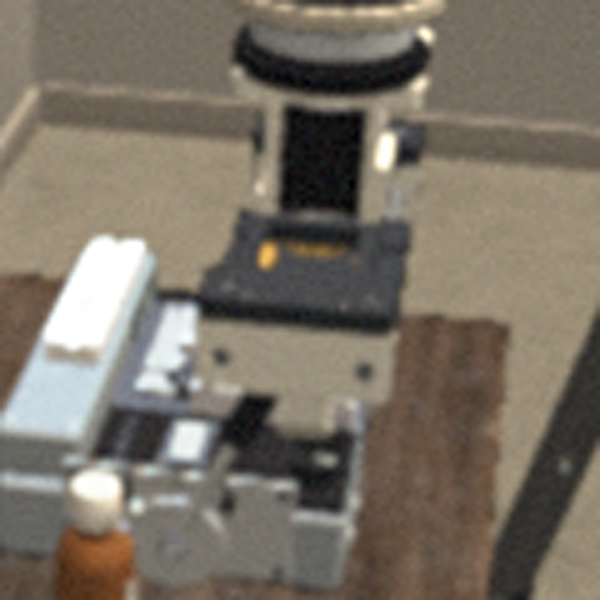

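Emit:
step_arm(series=[255,-0.8,0,-0.4,0,0,0,255,-1.6,0,-0.7,0,0,0,255,-2.4,0,-0.7,0,0,0,255,-3.2,0,-0.7,0,0,0,255,-3.2,0,-0.7,0,0,0])

```text
t: 11.82
ee_pos: [0.4934, -0.1688, 0.0752]
tcp_rot: [-3.141, 0.001, -3.128]
ft_force: [0.7, 0.0, -0.4]
opening: 0.007
```

```bash
python3 -c "
from h import *
rel([(.53,-.1692,.075)])
S=grab('side','pics/s12.png');grab('top','pics/t12.png')
a=cv2.imread('pics/s12.png')[110:230,270:390];cv2.imwrite('pics/z12.png',cv2.resize(a,None,fx=5,fy=5,interpolation=2))
"
```

```text
t 11.825 [ 0.4934 -0.1688  0.0752] [-3.1413e+00  5.0000e-04 -3.1278e+00] [ 0.7  0.  -0.4] [-0.09  0.44  0.43  2.   -0.27  0.75  2.08]
(0.53, -0.1692, 0.075) -> [-3.66 -0.09  0.02] [-0.01  0.03 -0.13]
```

View pics/z12.png

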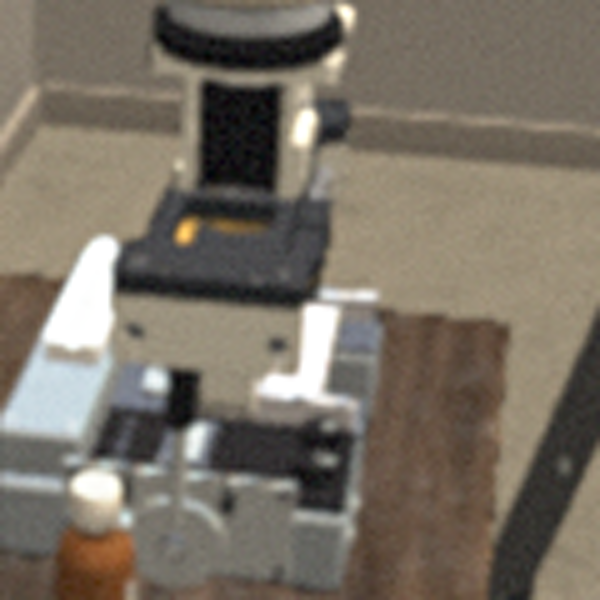

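Emit:
step_arm(series=[255,-0.6,0,0,0,0,0,255,-1.2,0,0,0,0,0,255,-1.8,0,0,0,0,0,255,-2.4,0,0,0,0,0,255,-2.8,0,0,0,0,0,255,-3.2,0,0,0,0,0,255,-3.2,0,0,0,0,0])

```text
t: 12.8
ee_pos: [0.5253, -0.1683, 0.0754]
tcp_rot: [-3.142, 0.001, -3.128]
ft_force: [-0.4, -0.6, -0.1]
opening: 0.007
```

```bash
python3 -c "
from h import *
rel([(.53,-.1692,.075)])
S=grab('side','pics/s13.png');grab('top','pics/t13.png')
a=cv2.imread('pics/s13.png')[110:230,270:390];cv2.imwrite('pics/z13.png',cv2.resize(a,None,fx=5,fy=5,interpolation=2))
"
```

```text
t 12.8 [ 0.5253 -0.1683  0.0754] [-3.1415e+00  1.0000e-03 -3.1278e+00] [-0.4 -0.6 -0.1] [-0.1   0.48  0.43  1.93 -0.28  0.78  2.07]
(0.53, -0.1692, 0.075) -> [-0.46 -0.1   0.04] [-0.01  0.06 -0.13]
```

View pics/z13.png

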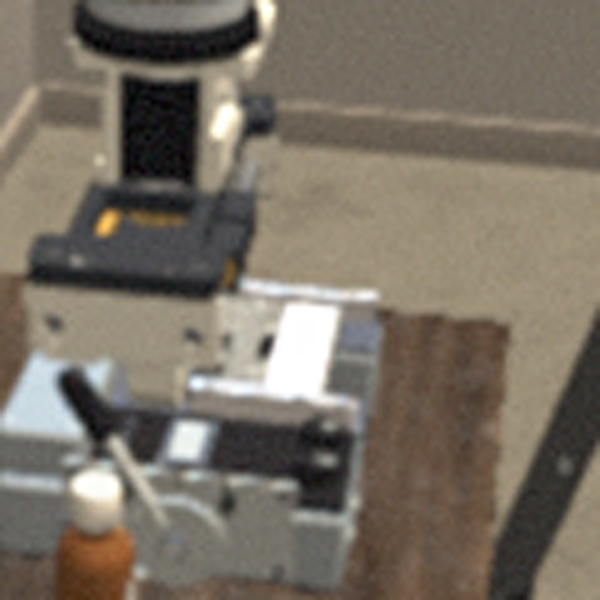

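Emit:
step_arm(series=[255,-0.3,0,0,0,0,0,255,-0.6,0,0,0,0,0,255,-0.6,0,0,0,0,0])

```text
t: 13.28
ee_pos: [0.5309, -0.1683, 0.0753]
tcp_rot: [-3.142, 0.0, -3.128]
ft_force: [0.1, -0.0, -0.9]
opening: 0.009
```

```bash
python3 -c "
from h import *
S=ctrl.get_image('side')
yw=.0158;R=np.array([[np.cos(yw),-np.sin(yw)],[np.sin(yw),np.cos(yw)]]);o=np.array([.534,-.268])
for a in(.9,1.0,1.1):
  for r in (.0585,.078,.0975):
    w=R@[-.020+r*np.sin(a-.55),.1065]+o
    print(a,r,(proj(S,[[w[0],w[1],.028+r*np.cos(a-.55)]])[0]-[270,110])*5)
"
```

```text
0.9 0.0585 [131.85673417 427.59467285]
0.9 0.078 [117.4304745  389.48239459]
0.9 0.0975 [102.72104916 350.63101027]
1.0 0.0585 [119.66728717 430.78250774]
1.0 0.078 [101.08413606 393.89950708]
1.0 0.0975 [ 82.17078267 356.36757599]
1.1 0.0585 [108.09272749 435.04652884]
1.1 0.078 [ 85.60022182 399.76700737]
1.1 0.0975 [ 62.75317336 363.93618717]
```

Emit:
step_arm(series=[255,2,0,0,0,0,0,255,5,0,0,0,0,0,255,8,0,0,0,0,0,255,9,0,-4,0,0,0,255,9,0,-9,0,0,0,255,9,1,-14,0,0,0,255,9,6,-16,0,0,0,255,9,11,-16,0,0,0,255,9,17,-16,0,0,0,255,9,23,-16,0,0,0,255,9,29,-16,0,0,0,255,9,29,-16,0,0,0])

```text
t: 14.82
ee_pos: [0.4359, 0.1251, 0.2351]
tcp_rot: [3.14, -0.0, -3.121]
ft_force: [0.3, -1.1, 0.0]
opening: -0.001
```

```bash
python3 -c "
from h import *
rel([])
grab('side','pics/s14.png');T=grab('top','pics/t14.png')
a=cv2.imread('pics/s14.png')[110:230,270:390];a=cv2.resize(a,None,fx=4,fy=4,interpolation=2)
b=cv2.imread('pics/t14.png')
cv2.imwrite('pics/z14.png',a);cv2.imwrite('pics/z14t.png',cv2.resize(b[200:320,270:420],None,fx=5,fy=5,interpolation=2))
"
```

```text
t 14.825 [0.4359 0.1251 0.2351] [ 3.1405e+00 -2.0000e-04 -3.1205e+00] [ 0.3 -1.1  0. ] [-0.64  0.12  0.27  1.94 -0.04  1.08  1.24]
```

View pics/z14.png

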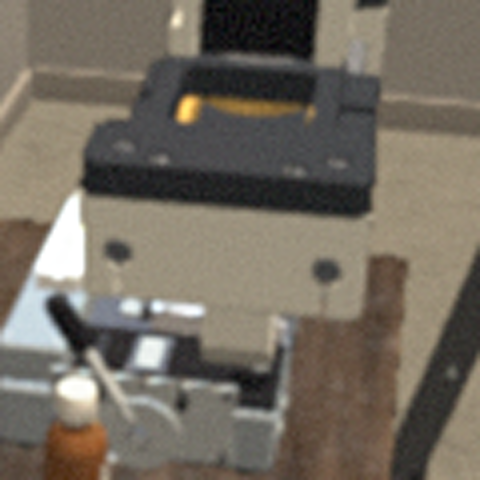

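View pics/z14t.png

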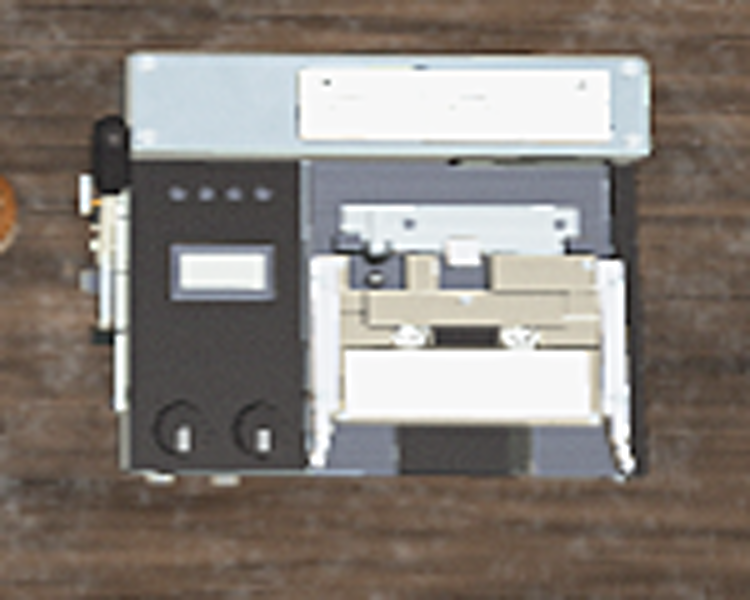

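View pics/t14.png

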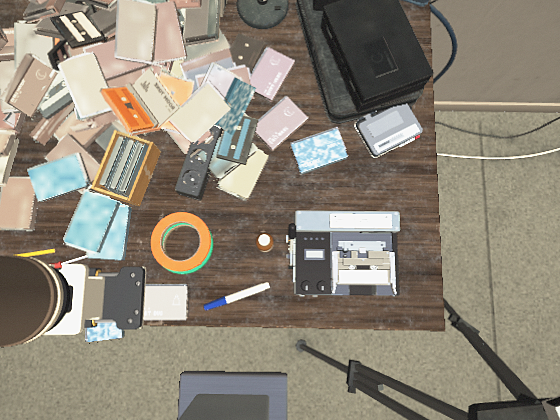

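The top view shows the lever grip at the rear (zoom 112, 155), the heads moved forward, the spindles raised, and the cassette flush with the stops. The block, bottle, pen and rolls are where they were at the start.

```bash
python3 -c "
from h import *
print(ctrl.finish_job())"
```

```text
the job is handed in; nothing more can be done
None
```

The tape is started, and I handed the job in at about 15 s. I pushed the cassette home with the shut fingers, then pushed the lever through its first notch to the far stop. I then backed the arm off to the left so it touched nothing.

**Cassette:** It stopped against the stops at about 5.7 N of push. In the pictures its rear edge reads deck x -11 (home is -11). Its near edge reads -72 to -73, where home is -75, so the two differ by 2–3 mm; that is about the calibration and pixel error. It stayed there after the lever moved, with the heads forward and the spindles up.

**Lever:** After release the grip's position in the side view fits 1.10 rad, the far stop. I did not feel the stop through the fingers, because the lever sprang ahead of them.

**Other things:** The splicing block, bottle, pen and rolls look unmoved in the last top view. The gripper partly hid tape_b there, but the arm never came near it on the desk.

**Disagreement:** The fingertips appeared about 20 mm higher in the side camera than the reported tool position. My first cassette push, at tool height 51 mm, passed above it without touching. I lowered the tool 20 mm and the second push worked.

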